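Swing the lamp clear, mesh the footrest hinge and hold it for the pin

TASK

Swing the bench lamp aside until its shade is more than 25 cm clear of the hinge on the seat frame and leave it there. Then pick up the footrest arm, keep its steel strap on top, and bring it level to the front of the seat frame so that its single knuckle sits between the frame's two knuckles with all three pin holes in one straight line. Finish while still holding the arm there in the air, still, level and not pressing against the frame, ready for someone to drive the pin; leave the mallet, the offcut and the pin dish where they are.

Things in the scene. Friction and masses are not known exactly. Their poses are not given: they have to be found in the camera images.
- lamp_handle (a point): middle of the lamp's upright round handle (20 mm across, 30 mm straight length, top 21 mm above this point, 318 mm above the bench) on the shade's axis. x points from the post (332 mm off, left of the frame) to here. Level arm tube (14 mm thick) 33 mm below, shade (110 mm across) 45 to 113 mm below. About 1 N swings it clockwise from above, to robot's left, over 80 degrees; it stays. Measure clearance here
- hinge (a point): on the pin axis of the seat frame's half of the hinge, midway between its two steel knuckles, 89 mm above the bench; y is the pin axis (level, along the front rail), x points from the front rail into the frame, away from the robot's side, z up. Knuckles 18 mm across, each 22 mm long, 10 mm pin hole, ends chamfered 2 mm; the gap between them is 27 mm, open to the front and above
- bar_mid (a point): centre of the loose footrest arm's wooden bar, half-way up: 240 mm long (x), 40 mm wide (y), 30 mm thick (z), lying on the bench strap up at the robot's right, knuckle end away from the robot; about 0.34 kg, balance point about 25 mm towards the knuckle end (+x). A steel strap 22 mm wide, 4 mm thick runs along its top and ends in one knuckle at the +x end
- knuckle (a point): centre of the footrest arm's single knuckle, on its pin axis: 126 mm along +x and 24 mm above bar_mid, axes as bar_mid (y is the pin axis). Knuckle 18 mm across, 22 mm long, 10 mm pin hole, ends chamfered 2 mm; the bar ends 6 mm short of the axis, its top is 9 mm below it. With the pin axes in line and the arm level, the bar's underside is 50 mm above the bench
- footrest_arm: the same footrest arm; origin at the centre of the underside of its wooden bar, axes as bar_mid
- seat_frame: the fixed beech seat frame, 400 mm wide (y), 360 mm deep (x), 80 mm high, with slats; origin on the bench right under hinge, axes as hinge. The front rail's top is 9 mm below the pin axis, its front face 6 mm behind the axis (at x = +6 mm); between the knuckles the 4 mm thick butt plate on the rail begins 9.5 mm behind the axis
- mallet: loose mallet lying on the bench, handle 25 mm thick, 250 mm long towards its -x, white-faced head 90 mm long; origin on the bench under the handle, about 45 mm from its middle; leave alone
- offcut: loose plain offcut of the same bar, 140 x 40 x 30 mm, no steel on it; origin under its centre; leave alone
- pin_dish: loose shallow round steel dish 124 mm across, 20 mm high, with the hinge pin (8 mm thick, bullet nose) and screws; origin under its centre; leave alone

How it is judged:
By the outcome, as a careful person would: the job done as asked, in the order asked, and still so for the second after the job is handed in, while the arm keeps its last pose, push and grip.
It also fails if it takes over 64 s, if anything falls off the work surface, if the arm or the gripper's body presses on something with over 40 N, if the wrist force passes 120 N, or if a joint passes its speed limit or range.

ROBOT

A 6-joint arm with a two-finger parallel gripper is mounted at the origin on the work surface. World frame = base frame: x ahead of the robot, y to its left, z up, the work surface at z = 0. Lengths are in m, angles in rad, forces in N, time in s.
With the tool pointing down it reaches from about 0.325 to 0.9 m from the base axis. Payload 6.1 kg.
Tool frame: the origin (TCP) lies on the front face of the gripper's body, between the roots of the fingers; the fingertips stand 73 mm ahead of it and the grasp point (between the pads) lies 54 mm ahead of it (bot.nose_length is the distance from the TCP to the fingertips, in m); z points along the fingers, y is the line along which they close (so a half turn about z gives the same grasp; the last joint's range is limited). The gripper opens to 85 mm and grips with 20 to 120 N. Pads are 22 mm wide; open, the fingers measure 114 mm over their backs; the gripper's body (76 mm by 85 mm) begins 54 mm behind the grasp point. The pads swing forward as they close: fully open they stand 13 mm farther back than shut.
Start: joints at [-1.301, 0.22, 1.526, -0, 1.395, -0.126], TCP at [0.241, -0.577, 0.304] pointing down, gripper open.
Joint ranges: [-2.98, 2.98], [-0.91, 2.08], [0.09, 2.57], [-1.24, 4.39], [0.2, 2.65], [-2.68, 2.68]. Speed limits (rad/s): [2.57, 2.57, 3.01, 3.14, 3.14, 3.14].

INTERFACE

Orientations are given as a unit quaternion [x, y, z, w].
In Python, from bench import bot gives the robot as it stands.
- The arm moves only by the tool arm_command, never from a script. Its argument "targets" is a list of rows, each an object of numbers: "x", "y", "z": the shift along the world's x, y, z in m; "rx", "ry", "rz": the turn, a rotation vector about the world's x, y, z in rad; "claw": the gripper's target within -1 to 1 (shut at 1, half-way at 0, fully open at -1). In form: [{"x": .., "y": .., "z": .., "rx": .., "ry": .., "rz": .., "claw": ..}, ...]. A call has 1 to 12 rows; each row is the pose to reach, as a shift and turn from the pose commanded when the call began; what a row does not reach only later rows make up. A row lasts 1/10 s, in which the tool goes at most 50 mm and 8.59 degrees, less where a joint would pass 70% of its speed; a pose out of reach is approached as far as the arm can. A call with a gripper value outside its range is refused whole. The fingers move at their own pace and stop on an object; "force" is the grip in N (left out, the last holds). Time passes only in rows, so rows that repeat a pose let the fingers close. It gives the time, the measured TCP pose, the force, the opening and the grip force at its end, in the units of the state.
- bot.observe(): the state, without advancing time (a new reading comes with each control period).
- bot.read_camera(name): name is "scene" or "top" or "wrist"; returns a dict with "image" (384x512x3 uint8, red, green, blue), "fx", "fy", "cx", "cy" (pixels), "rvec" (rotation vector, rad) and "tvec" (3), from world to camera coordinates, as OpenCV has them. Camera axes: x right, y down, z forward; pixel columns grow to the right and rows downward; lengths in m; the calibration is good to about 2 mm. A picture is of the moment at which its call begins. There is no depth.
- bot.sign_off(): hands the job in; it is judged then, once.
The state is a dict: "t": time; "qpos": joint angles; "joint_velocities": joint speeds; "tau": joint torques, N m; "tool_pos": TCP position; "ee_rot": TCP orientation; "wrist_force": force on the tool from outside, world axes, zero at the start; "wrist_torque": the same for the moment, N m; "width": finger opening in m; "finger_force": force on a finger pad.
Only numpy, scipy, OpenCV 4.12 (cv2) and the standard library are available. Lean on these libraries where they do the work, as an engineer would, in place of code of your own. Each camera call takes 0.05 s, during which the arm holds its last target. There are 200 camera calls.

## Working session

There is one attempt and no reset: what is moved stays moved. The work goes in short steps, Python scripts to look and compute and a tool call to move; the robot and the scene stay as the last step left them, time stands still between calls to the robot, and variables do not carry over. Pictures are saved under pics/ and viewed, at most 10 in all, crops included, and the job is handed in when it is done.

Besides the shell and the picture viewer there is one more tool, called after "Request:" by a JSON object that holds its "method" and its "body". arm_command: Moves the arm, as the interface text tells. Its arguments: {"type":"object","properties":{"targets":{"type":"array"},"force":{"type":"number"}},"required":["targets"]}

```bash
mkdir -p pics
cat > h.py <<'E'
import numpy as np, cv2
from bench import bot
def cam(n):
    c=bot.read_camera(n); K=np.array([[c['fx'],0,c['cx']],[0,c['fy'],c['cy']],[0,0,1.]])
    R=cv2.Rodrigues(np.array(c['rvec'],float))[0]; return c['image'],K,R,np.array(c['tvec'],float).ravel()
def ray(C,u,v):
    _,K,R,t=C; return -R.T@t, R.T@np.linalg.solve(K,[u,v,1.])
def at_z(C,u,v,z):
    o,d=ray(C,u,v); return o+d*(z-o[2])/d[2]
def proj(C,p):
    _,K,R,t=C; q=K@(R@np.array(p)+t); return q[:2]/q[2]
def save(C,f,box=None,s=1):
    im=C[0][:,:,::-1]
    if box: im=im[box[1]:box[3],box[0]:box[2]]
    cv2.imwrite('pics/'+f,cv2.resize(im,None,fx=s,fy=s,interpolation=cv2.INTER_CUBIC))
def keep(n,f):
    import pickle; C=cam(n); pickle.dump(C,open(f+'.pkl','wb')); return C
def load(f):
    import pickle; return pickle.load(open(f+'.pkl','rb'))
E
python3 - <<'E'
from h import *
for n in('top','scene'):
    C=keep(n,n+'1'); save(C,n+'1.png',None,1.55); print(n,-C[2].T@C[3],C[1][0,0])
print(bot.observe())
E
```

```text
top [0.24899188 0.02323375 1.57098367] 406.79425524882043
scene [1.25947747 0.50554744 1.01816417] 351.24656967001846
{'t': 0.1, 'qpos': array([-1.30113730e+00,  2.21185193e-01,  1.52750440e+00,  2.18682000e-05,
        1.39468527e+00, -1.26071034e-01]), 'joint_velocities': array([ 0.00015039, -0.00278126, -0.00289261,  0.00020526, -0.00082256,
       -0.00127671]), 'tau': array([ 1.38038278e-03, -4.98245823e+01, -3.90546334e+01, -1.05896690e-04,
        5.73859754e-03, -5.26409892e-06]), 'tool_pos': array([ 0.24083285, -0.57628504,  0.30288094]), 'ee_rot': array([ 9.80488485e-01,  1.96574504e-01, -5.31855005e-05, -8.89581414e-04]), 'wrist_force': array([-0.51781721, -0.26919653,  0.30067251]), 'wrist_torque': array([-0.02735833,  0.00128004,  0.00376553]), 'finger_force': 0.0, 'width': 0.08509786606119195}
```

View pics/top1.png

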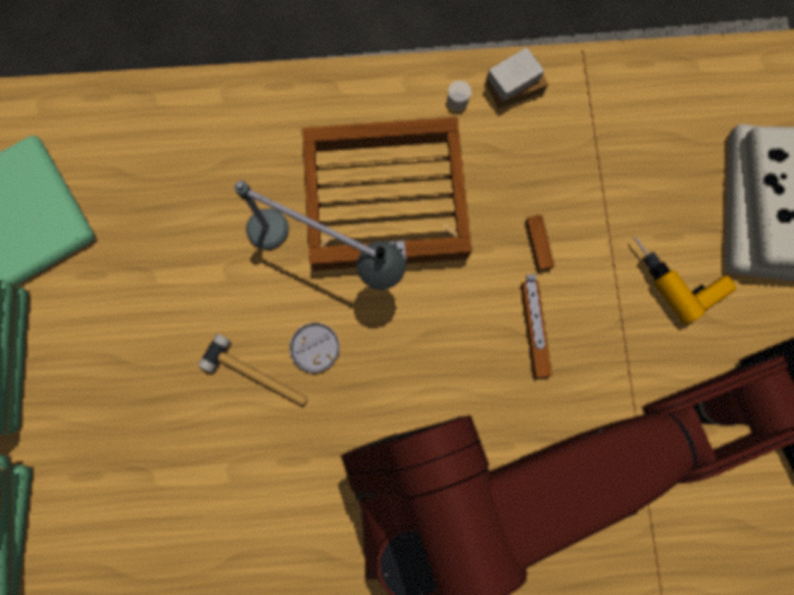

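View pics/scene1.png

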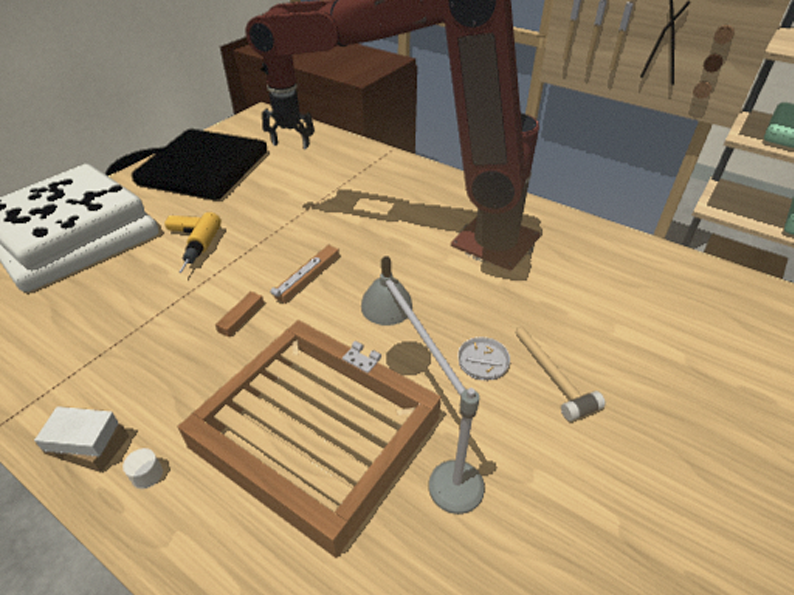

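The top view shows the lamp handle at about (380,254), the post top at (242,187), and the bar running from its knuckle at (531,278) to its near end at (541,377), all in enlarged pixels. In the scene view the handle is at about (386,265), the hinge knuckles are at (349,352) and (373,350), and the bar's knuckle is at (277,294).

Run:
```python
from h import *
T=load('top1');S=load('scene1');k=1/1.55
def tri(a,b):
    A=[];r=[]
    (o1,d1),(o2,d2)=ray(T,*np.array(a)*k),ray(S,*np.array(b)*k)
    s=np.linalg.lstsq(np.c_[d1,-d2],o2-o1,rcond=None)[0]; p,q=o1+d1*s[0],o2+d2*s[1]
    return (p+q)/2,np.linalg.norm(p-q)
print('handle top z.318',at_z(T,380*k,252*k,.318),at_z(S,386*k,258*k,.318),tri((380,252),(386,258)))
print('post top',tri((242,187),(469,397)))
print('bar far/near top',at_z(T,531*k,278*k,.054),at_z(T,541*k,377*k,.03),'S knuckle',at_z(S,277*k,294*k,.04))
for p in((349,352),(373,350)): print('hinge S',at_z(S,p[0]*k,p[1]*k,.095))
print('rail front corners z.08',at_z(T,312*k,270*k,.08),at_z(T,469*k,256*k,.08))
print('offcut',at_z(T,540*k,243*k,.03))
save(S,'crop1.png',(130,120,300,260),4.6)
```

```text
handle top z.318 [0.59296833 0.01790823 0.318     ] [0.57230038 0.00545704 0.318     ] (array([0.58856115, 0.01769356, 0.33468697]), np.float64(0.0006619767092871652))
post top (array([0.76174205, 0.30310261, 0.29712209]), np.float64(0.0020142133388568817))
bar far/near top [ 0.57353749 -0.3509781   0.054     ] [ 0.33148535 -0.35295227  0.03      ] S knuckle [ 0.58285206 -0.34143711  0.04      ]
hinge S [ 0.66708105 -0.0309978   0.095     ]
hinge S [0.63200182 0.00930672 0.095     ]
rail front corners z.08 [0.62445968 0.1847983  0.08      ] [ 0.63328605 -0.19950496  0.08      ]
offcut [ 0.66776755 -0.39013783  0.03      ]
```

View pics/crop1.png

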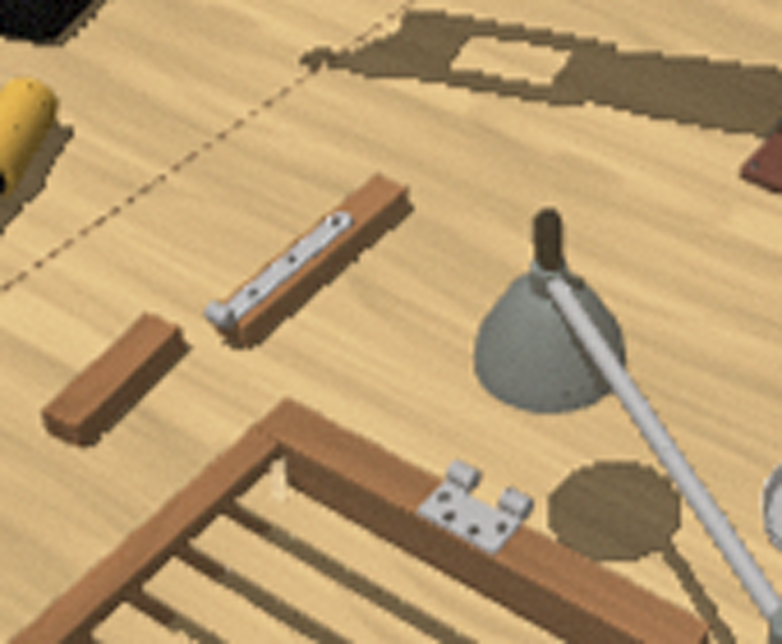

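The crop shows the handle top at (548,213), the frame knuckles at (462,475) and (516,503), and the bar strap up with its knuckle at (218,315). The handle is 0.333 m from the post, against a stated 0.332 m, so the estimate holds. I'm moving above the lamp handle now.

Request:
{"method": "arm_command", "body": {"targets": [{"x":0.174,"y":0.297,"z":0.08,"rz":0.316,"claw":-0.4},{"x":0.174,"y":0.297,"z":0.08,"rz":0.316,"claw":-0.4},{"x":0.174,"y":0.297,"z":0.08,"rz":0.316,"claw":-0.4},{"x":0.348,"y":0.595,"z":0.126,"rz":0.632,"claw":-0.4},{"x":0.348,"y":0.595,"z":0.126,"rz":0.632,"claw":-0.4},{"x":0.348,"y":0.595,"z":0.126,"rz":0.632,"claw":-0.4},{"x":0.348,"y":0.595,"z":0.126,"rz":0.632,"claw":-0.4},{"x":0.348,"y":0.595,"z":0.126,"rz":0.632,"claw":-0.4},{"x":0.348,"y":0.595,"z":0.126,"rz":0.632,"claw":-0.4},{"x":0.348,"y":0.595,"z":0.126,"rz":0.632,"claw":-0.4},{"x":0.348,"y":0.595,"z":0.126,"rz":0.632,"claw":-0.4},{"x":0.348,"y":0.595,"z":0.126,"rz":0.632,"claw":-0.4}]}}

```text
invalid input
```

Request:
{"method": "arm_command", "body": {"targets": [{"x":0.174,"y":0.297,"z":0.08,"rx":0.0,"ry":0.0,"rz":0.316,"claw":-0.4},{"x":0.174,"y":0.297,"z":0.08,"rx":0.0,"ry":0.0,"rz":0.316,"claw":-0.4},{"x":0.174,"y":0.297,"z":0.08,"rx":0.0,"ry":0.0,"rz":0.316,"claw":-0.4},{"x":0.348,"y":0.595,"z":0.126,"rx":0.0,"ry":0.0,"rz":0.632,"claw":-0.4},{"x":0.348,"y":0.595,"z":0.126,"rx":0.0,"ry":0.0,"rz":0.632,"claw":-0.4},{"x":0.348,"y":0.595,"z":0.126,"rx":0.0,"ry":0.0,"rz":0.632,"claw":-0.4},{"x":0.348,"y":0.595,"z":0.126,"rx":0.0,"ry":0.0,"rz":0.632,"claw":-0.4},{"x":0.348,"y":0.595,"z":0.126,"rx":0.0,"ry":0.0,"rz":0.632,"claw":-0.4},{"x":0.348,"y":0.595,"z":0.126,"rx":0.0,"ry":0.0,"rz":0.632,"claw":-0.4},{"x":0.348,"y":0.595,"z":0.126,"rx":0.0,"ry":0.0,"rz":0.632,"claw":-0.4}]}}

```text
t: 1.1
tool_pos: [0.4894, -0.1507, 0.3964]
ee_rot: [0.871, 0.492, -0.0, -0.0]
wrist_force: [0.7, -0.7, 1.3]
width: 0.0596
finger_force: 0.0
```

Request:
{"method": "arm_command", "body": {"targets": [{"x":0.098,"y":0.168,"z":0.034,"rx":0,"ry":0,"rz":0,"claw":-0.4},{"x":0.098,"y":0.168,"z":0.034,"rx":0,"ry":0,"rz":0,"claw":-0.4},{"x":0.098,"y":0.168,"z":0.034,"rx":0,"ry":0,"rz":0,"claw":-0.4},{"x":0.098,"y":0.168,"z":0.034,"rx":0,"ry":0,"rz":0,"claw":-0.4},{"x":0.098,"y":0.168,"z":0.034,"rx":0,"ry":0,"rz":0,"claw":-0.4},{"x":0.098,"y":0.168,"z":0.034,"rx":0,"ry":0,"rz":0,"claw":-0.4}]}}

```text
t: 1.7
tool_pos: [0.5871, 0.0164, 0.4296]
ee_rot: [0.87, 0.493, -0.001, -0.0]
wrist_force: [0.5, 0.2, 0.5]
width: 0.0599
finger_force: 0.0
```

Run:
```python
from h import *
print(bot.observe()['tool_pos'])
C=keep('wrist','w1'); save(C,'w1.png'); o,d=ray(C,256,192); print(o,d, proj(C,[.589,.018,.318]),proj(C,[.65,-.01,.089]))
```

```text
[0.58707253 0.01635544 0.42959279]
[0.62254672 0.07541788 0.50061498] [-0.13553704 -0.25195776 -0.95845385] [253.06580964 210.48141548] [302.68348332 146.1388513 ]
```

View pics/w1.png

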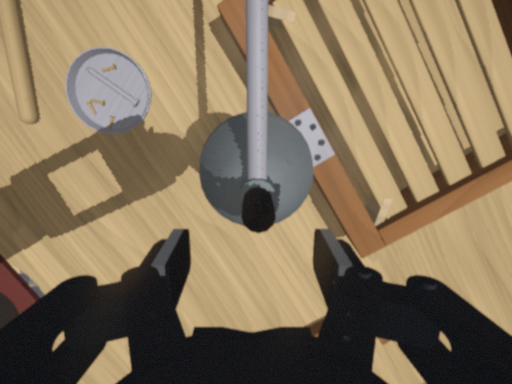

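The wrist view shows the handle between the fingers, with its top at about (259,218) against a prediction of (253,210). That is about 3 mm off and well inside the opening, so I'm descending.

Request:
{"method": "arm_command", "body": {"targets": [{"x":0.001,"y":0,"z":-0.04,"rx":0,"ry":0,"rz":0,"claw":-0.4},{"x":0.001,"y":0,"z":-0.075,"rx":0,"ry":0,"rz":0,"claw":-0.3},{"x":0.001,"y":0,"z":-0.075,"rx":0,"ry":0,"rz":0,"claw":-0.2}]}}

```text
t: 2.05
tool_pos: [0.5849, 0.0139, 0.3489]
ee_rot: [0.871, 0.491, -0.005, -0.003]
wrist_force: [-0.0, 0.1, -1.1]
width: 0.0513
finger_force: 0.0
```

Run:
```python
import numpy as np
P=np.array([.762,.303]);h=np.array([.589,.018])-P
for d in list(range(6,67,6))+[69]:
    a=-np.radians(d);q=np.array([[np.cos(a),-np.sin(a)],[np.sin(a),np.cos(a)]])@h-h
    print('{"x": %.3f, "y": %.3f, "z": 0, "rx": 0, "ry": 0, "rz": %.3f, "claw": -0.2},'%(*q,a),end=' ')
```

```text
{"x": -0.029, "y": 0.020, "z": 0, "rx": 0, "ry": 0, "rz": -0.105, "claw": -0.2}, {"x": -0.055, "y": 0.042, "z": 0, "rx": 0, "ry": 0, "rz": -0.209, "claw": -0.2}, {"x": -0.080, "y": 0.067, "z": 0, "rx": 0, "ry": 0, "rz": -0.314, "claw": -0.2}, {"x": -0.101, "y": 0.095, "z": 0, "rx": 0, "ry": 0, "rz": -0.419, "claw": -0.2}, {"x": -0.119, "y": 0.125, "z": 0, "rx": 0, "ry": 0, "rz": -0.524, "claw": -0.2}, {"x": -0.134, "y": 0.156, "z": 0, "rx": 0, "ry": 0, "rz": -0.628, "claw": -0.2}, {"x": -0.146, "y": 0.189, "z": 0, "rx": 0, "ry": 0, "rz": -0.733, "claw": -0.2}, {"x": -0.155, "y": 0.223, "z": 0, "rx": 0, "ry": 0, "rz": -0.838, "claw": -0.2}, {"x": -0.159, "y": 0.257, "z": 0, "rx": 0, "ry": 0, "rz": -0.942, "claw": -0.2}, {"x": -0.160, "y": 0.292, "z": 0, "rx": 0, "ry": 0, "rz": -1.047, "claw": -0.2}, {"x": -0.158, "y": 0.327, "z": 0, "rx": 0, "ry": 0, "rz": -1.152, "claw": -0.2}, {"x": -0.155, "y": 0.344, "z": 0, "rx": 0, "ry": 0, "rz": -1.204, "claw": -0.2},
```

Request:
{"method": "arm_command", "body": {"targets": [{"x":-0.029,"y":0.02,"z":0.003,"rx":0,"ry":0,"rz":-0.105,"claw":-0.2},{"x":-0.055,"y":0.042,"z":0.003,"rx":0,"ry":0,"rz":-0.209,"claw":-0.2},{"x":-0.08,"y":0.067,"z":0.003,"rx":0,"ry":0,"rz":-0.314,"claw":-0.2},{"x":-0.101,"y":0.095,"z":0.003,"rx":0,"ry":0,"rz":-0.419,"claw":-0.2},{"x":-0.119,"y":0.125,"z":0.003,"rx":0,"ry":0,"rz":-0.524,"claw":-0.2},{"x":-0.134,"y":0.156,"z":0.003,"rx":0,"ry":0,"rz":-0.628,"claw":-0.2},{"x":-0.146,"y":0.189,"z":0.003,"rx":0,"ry":0,"rz":-0.733,"claw":-0.2},{"x":-0.155,"y":0.223,"z":0.003,"rx":0,"ry":0,"rz":-0.838,"claw":-0.2},{"x":-0.159,"y":0.257,"z":0.003,"rx":0,"ry":0,"rz":-0.942,"claw":-0.2},{"x":-0.16,"y":0.292,"z":0.003,"rx":0,"ry":0,"rz":-1.047,"claw":-0.2},{"x":-0.158,"y":0.327,"z":0.003,"rx":0,"ry":0,"rz":-1.152,"claw":-0.2},{"x":-0.155,"y":0.344,"z":0.003,"rx":0,"ry":0,"rz":-1.204,"claw":-0.2}]}}

```text
t: 3.25
tool_pos: [0.4333, 0.3608, 0.3606]
ee_rot: [0.996, -0.09, 0.001, -0.001]
wrist_force: [0.3, -0.3, 0.4]
width: 0.051
finger_force: 0.0
```

Request:
{"method": "arm_command", "body": {"targets": [{"x":0,"y":0,"z":0,"rx":0,"ry":0,"rz":0,"claw":-0.3},{"x":0,"y":0,"z":0,"rx":0,"ry":0,"rz":0,"claw":-0.4},{"x":0,"y":0,"z":0.04,"rx":0,"ry":0,"rz":0,"claw":-0.4},{"x":0,"y":0,"z":0.1,"rx":0,"ry":0,"rz":0,"claw":-0.4},{"x":0,"y":0,"z":0.1,"rx":0,"ry":0,"rz":0,"claw":-0.4}]}}

```text
t: 3.75
tool_pos: [0.4342, 0.3582, 0.4663]
ee_rot: [0.996, -0.088, 0.004, -0.003]
wrist_force: [-0.2, 0.3, 0.7]
width: 0.0603
finger_force: 0.0
```

Run:
```python
from h import *
print(bot.observe())
C=keep('top','t2'); save(C,'t2.png',(100,70,400,270),2.6)
C=keep('scene','s2')
```

```text
{'t': 3.75, 'qpos': array([ 5.49825479e-01,  1.06739823e-02,  1.45581317e+00, -4.23594021e-04,
        1.66440872e+00,  2.29765798e+00]), 'joint_velocities': array([-1.02544934e-04,  1.66527523e-02, -1.04353855e-01, -8.32510961e-04,
        1.27778829e-01,  2.55219929e-04]), 'tau': array([-7.98237207e-02, -3.74053001e+01, -3.72674131e+01, -1.48773682e-02,
        3.71728102e-01,  1.80587178e-02]), 'tool_pos': array([0.43420622, 0.3581675 , 0.46630292]), 'ee_rot': array([ 0.99606871, -0.08842212,  0.00442077, -0.00301765]), 'wrist_force': array([-0.19353582,  0.30826387,  0.69572806]), 'wrist_torque': array([-0.01545619,  0.02135602, -0.03298261]), 'finger_force': 0.0, 'width': 0.06028066426783199}
```

View pics/t2.png

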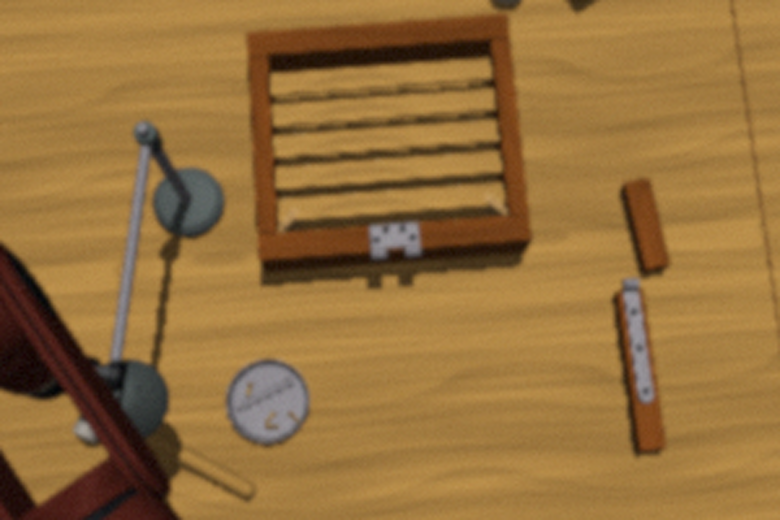

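The lamp is now at the far left, with its shade near crop (140,400). The hinge is visible at crop (394,252), the bar's knuckle at (631,285) and the bar's near end at (650,448).

Run:
```python
from h import *
T=load('t2')
f=lambda u,v,z: at_z(T,100+u/2.6,70+v/2.6,z)
A=f(650,444,.03);B=f(629,292,.03);K=f(631,285,.045)
print('bar near,far',A,B,K,np.linalg.norm(A-B),np.degrees(np.arctan2(*(B-A)[[1,0]])))
for p in((373,254),(416,252)): print(f(*p,.09))
L,R=f(262,266,.08),f(528,243,.08);print('rail ends',L,R,np.degrees(np.arctan2(*(L-R)[[1,0]])))
L,R=f(262,236,.08),f(527,213,.08);print(np.degrees(np.arctan2(*(L-R)[[1,0]])))
c=f(140,400,.2);print('shade',c)
```

```text
bar near,far [ 0.34038589 -0.35767928  0.03      ] [ 0.56714617 -0.35300315  0.03      ] [ 0.5744095  -0.35351002  0.045     ] 0.22680848995415323 1.181354960521405
[0.63616919 0.02462126 0.09      ]
[ 0.63488052 -0.03759148  0.09      ]
rail ends [0.63190636 0.18643409 0.08      ] [ 0.63979166 -0.20201318  0.08      ] 91.16291838866093
91.21942351805234
shade [0.4328523  0.33922128 0.2       ]
```

Request:
{"method": "arm_command", "body": {"targets": [{"x":0.05,"y":-0.15,"z":0,"rx":0,"ry":0,"rz":0.1,"claw":-1},{"x":0.05,"y":-0.15,"z":0,"rx":0,"ry":0,"rz":0.1,"claw":-1},{"x":0.05,"y":-0.15,"z":0,"rx":0,"ry":0,"rz":0.1,"claw":-1},{"x":0.06,"y":-0.45,"z":-0.1,"rx":0,"ry":0,"rz":0.197,"claw":-1},{"x":0.06,"y":-0.45,"z":-0.1,"rx":0,"ry":0,"rz":0.197,"claw":-1},{"x":0.06,"y":-0.45,"z":-0.1,"rx":0,"ry":0,"rz":0.197,"claw":-1},{"x":0.06,"y":-0.45,"z":-0.1,"rx":0,"ry":0,"rz":0.197,"claw":-1},{"x":0.06,"y":-0.45,"z":-0.1,"rx":0,"ry":0,"rz":0.197,"claw":-1},{"x":0.06,"y":-0.45,"z":-0.1,"rx":0,"ry":0,"rz":0.197,"claw":-1},{"x":0.043,"y":-0.713,"z":-0.2,"rx":0,"ry":0,"rz":0.197,"claw":-1},{"x":0.043,"y":-0.713,"z":-0.2,"rx":0,"ry":0,"rz":0.197,"claw":-1},{"x":0.043,"y":-0.713,"z":-0.2,"rx":0,"ry":0,"rz":0.197,"claw":-1}]}}

```text
t: 5.05
tool_pos: [0.4821, -0.2103, 0.3106]
ee_rot: [1.0, 0.01, -0.001, -0.001]
wrist_force: [0.7, -0.5, 0.1]
width: 0.0858
finger_force: 0.0
```

Run:
```python
from h import *
C=keep('wrist','w2'); s=bot.observe(); print(s['tool_pos'],s['ee_rot'],s['t'])
```

```text
[ 0.48022178 -0.21594587  0.30705739] [ 9.99960233e-01  8.19254324e-03 -3.48740165e-03  5.01833949e-04] 5.1
```

Request:
{"method": "arm_command", "body": {"targets": [{"x":-0.003,"y":-0.141,"z":-0.09,"rx":0,"ry":0,"rz":0,"claw":-1},{"x":-0.003,"y":-0.141,"z":-0.09,"rx":0,"ry":0,"rz":0,"claw":-1},{"x":-0.003,"y":-0.141,"z":-0.09,"rx":0,"ry":0,"rz":0,"claw":-1},{"x":-0.003,"y":-0.141,"z":-0.09,"rx":0,"ry":0,"rz":0,"claw":-1},{"x":-0.003,"y":-0.141,"z":-0.09,"rx":0,"ry":0,"rz":0,"claw":-1},{"x":-0.003,"y":-0.141,"z":-0.09,"rx":0,"ry":0,"rz":0,"claw":-1}]}}

```text
t: 5.7
tool_pos: [0.4805, -0.3486, 0.2225]
ee_rot: [1.0, 0.01, -0.001, -0.001]
wrist_force: [0.1, 0.4, 0.8]
width: 0.0852
finger_force: 0.0
```

Run:
```python
from h import *
C=keep('wrist','w3'); s=bot.observe(); print(s['tool_pos'],s['ee_rot'],s['t']); save(C,'w3.png',None,1.55)
```

```text
[ 0.48114916 -0.34840029  0.22347145] [ 9.99943646e-01  1.06137469e-02  1.21482224e-04 -1.97217089e-04] 5.75
```

View pics/w3.png

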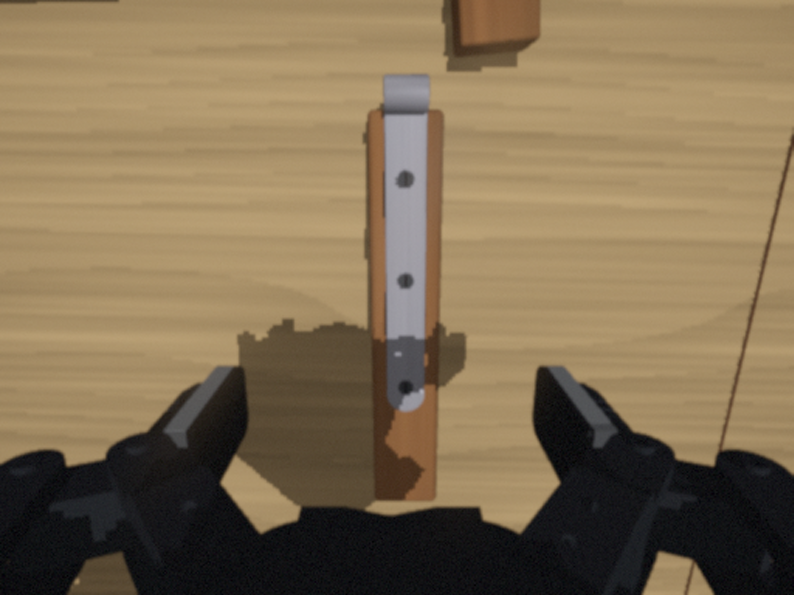

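The wrist view shows the bar square to the fingers, with its knuckle at (406,94), far end at (405.5,111) and near end at (405.5,499). The strap is on top and the offcut is well clear.

Run:
```python
from h import *
C=load('w3');f=lambda u,v,z: at_z(C,u/1.55,v/1.55,z)
A=f(405.5,499,.03);B=f(405.5,111,.03);print(A,B,np.linalg.norm(A-B),np.degrees(np.arctan2(*(B-A)[[1,0]])))
for v in(111,499): 
  e=[(368,443),(375,436)][v==499]; print('width',f(e[0],v,.03)-f(e[1],v,.03))
print('kn',f(406,94,.048),[f(u,v,.039)[:2] for u,v in((384,80),(430,80))])
```

```text
[ 0.33416602 -0.3610219   0.03      ] [ 0.57076834 -0.35404687  0.03      ] 0.23670510950347248 1.688590327892639
width [-0.00078412  0.03863572  0.        ]
width [-0.00089344  0.03955573  0.        ]
kn [ 0.57689755 -0.35357646  0.048     ] [array([ 0.58408571, -0.34285857]), array([ 0.58453948, -0.36537575])]
```

Request:
{"method": "arm_command", "body": {"targets": [{"x":-0.004,"y":-0.008,"z":-0.045,"rx":0,"ry":0,"rz":0.008,"claw":-1},{"x":-0.004,"y":-0.008,"z":-0.085,"rx":0,"ry":0,"rz":0.008,"claw":-1},{"x":-0.004,"y":-0.008,"z":-0.12,"rx":0,"ry":0,"rz":0.008,"claw":-1},{"x":-0.004,"y":-0.008,"z":-0.144,"rx":0,"ry":0,"rz":0.008,"claw":-1},{"x":-0.004,"y":-0.008,"z":-0.144,"rx":0,"ry":0,"rz":0.008,"claw":-1},{"x":-0.004,"y":-0.008,"z":-0.144,"rx":0,"ry":0,"rz":0.008,"claw":-0.3}], "force": 60}}

```text
t: 6.35
tool_pos: [0.4781, -0.3566, 0.0804]
ee_rot: [1.0, 0.015, 0.0, 0.0]
wrist_force: [0.5, 0.2, -0.3]
width: 0.0732
finger_force: 0.0
```

Request:
{"method": "arm_command", "body": {"targets": [{"x":0,"y":0,"z":0,"rx":0,"ry":0,"rz":0,"claw":0.6},{"x":0,"y":0,"z":0,"rx":0,"ry":0,"rz":0,"claw":0.6},{"x":0,"y":0,"z":0,"rx":0,"ry":0,"rz":0,"claw":0.6},{"x":0,"y":0,"z":0,"rx":0,"ry":0,"rz":0,"claw":0.6},{"x":0,"y":0,"z":0,"rx":0,"ry":0,"rz":0,"claw":0.6}], "force": 60}}

```text
t: 6.85
tool_pos: [0.4785, -0.3583, 0.0816]
ee_rot: [1.0, 0.014, 0.002, 0.001]
wrist_force: [-0.8, 1.3, 8.1]
width: 0.0389
finger_force: 63.4
```

Request:
{"method": "arm_command", "body": {"targets": [{"x":0,"y":0,"z":0.03,"rx":0,"ry":0,"rz":0,"claw":0.6},{"x":0,"y":0,"z":0.07,"rx":0,"ry":0,"rz":0,"claw":0.6},{"x":0,"y":0.02,"z":0.11,"rx":0,"ry":0,"rz":0,"claw":0.6},{"x":0.005,"y":0.06,"z":0.13,"rx":0,"ry":0,"rz":-0.008,"claw":0.6},{"x":0.01,"y":0.105,"z":0.13,"rx":0,"ry":0,"rz":-0.008,"claw":0.6},{"x":0.015,"y":0.15,"z":0.13,"rx":0,"ry":0,"rz":-0.008,"claw":0.6},{"x":0.02,"y":0.195,"z":0.13,"rx":0,"ry":0,"rz":-0.008,"claw":0.6},{"x":0.022,"y":0.24,"z":0.13,"rx":0,"ry":0,"rz":-0.008,"claw":0.6},{"x":0.024,"y":0.28,"z":0.13,"rx":0,"ry":0,"rz":-0.008,"claw":0.6},{"x":0.026,"y":0.315,"z":0.13,"rx":0,"ry":0,"rz":-0.008,"claw":0.6},{"x":0.026,"y":0.34,"z":0.13,"rx":0,"ry":0,"rz":-0.008,"claw":0.6},{"x":0.026,"y":0.349,"z":0.13,"rx":0,"ry":0,"rz":-0.008,"claw":0.6}], "force": 60}}

```text
t: 8.05
tool_pos: [0.5028, -0.0061, 0.2094]
ee_rot: [1.0, 0.012, 0.0, -0.0]
wrist_force: [0.9, 0.3, -3.1]
width: 0.0385
finger_force: 62.2
```

Request:
{"method": "arm_command", "body": {"targets": [{"x":0,"y":0,"z":0,"rx":0,"ry":0,"rz":0,"claw":0.6},{"x":0,"y":0,"z":0,"rx":0,"ry":0,"rz":0,"claw":0.6},{"x":0,"y":0,"z":0,"rx":0,"ry":0,"rz":0,"claw":0.6}]}}

```text
t: 8.35
tool_pos: [0.5033, -0.0095, 0.2091]
ee_rot: [1.0, 0.01, 0.0, 0.0]
wrist_force: [0.5, 0.2, -2.8]
width: 0.039
finger_force: 62.2
```

Run:
```python
from h import *
C=keep('wrist','w4'); s=bot.observe(); print(s['tool_pos'],s['ee_rot'],s['t'],s['width'],s['wrist_force'],s['wrist_torque']); save(C,'w4.png',None,1.55);keep('scene','s4');keep('top','t4')
p=s['tool_pos']; print(proj(C,p+[.099,.002,-.0816+.039])*1.55,proj(C,[.633,-.0065,.089])*1.55)
```

```text
[ 0.50327299 -0.00949971  0.20906464] [9.99953931e-01 9.59717303e-03 8.44849360e-05 1.54795507e-04] 8.4 0.038960954588375944 [ 0.95946005 -0.91525674 -2.1959933 ] [-0.02790001  0.03721169 -0.04041733]
[391.66645816   4.57029285] [389.81712143 -27.56544751]
```

View pics/w4.png

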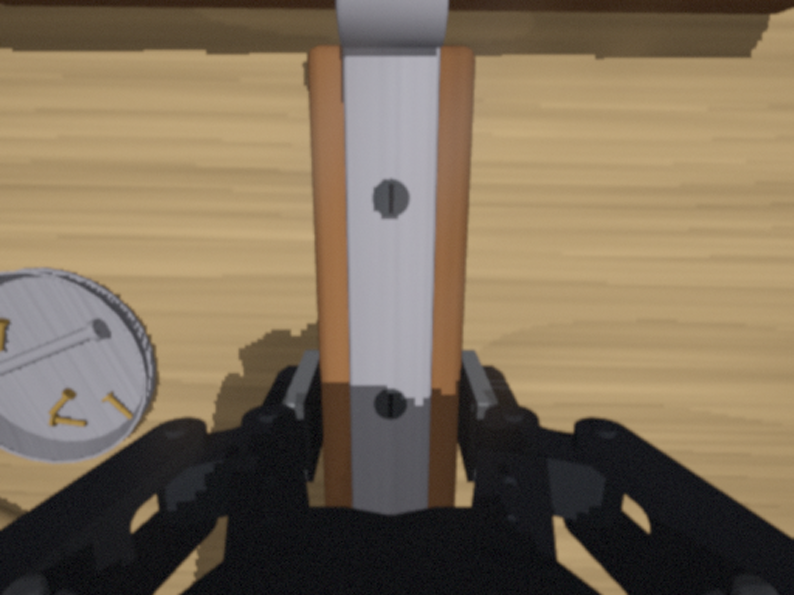

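The wrist view shows the bar held straight. Its far end is at v=47, edges 310 to 474, and the strap is centred at u=392. The hinge is hidden beyond the top edge, so I'll move to the side and forward to see it in the wrist camera.

Request:
{"method": "arm_command", "body": {"targets": [{"x":0.025,"y":-0.025,"z":0.02,"rx":0,"ry":0,"rz":0,"claw":0.6},{"x":0.05,"y":-0.05,"z":0.03,"rx":0,"ry":0,"rz":0,"claw":0.6},{"x":0.075,"y":-0.075,"z":0.03,"rx":0,"ry":0,"rz":0,"claw":0.6},{"x":0.09,"y":-0.09,"z":0.03,"rx":0,"ry":0,"rz":0,"claw":0.6},{"x":0.09,"y":-0.09,"z":0.03,"rx":0,"ry":0,"rz":0,"claw":0.6},{"x":0.09,"y":-0.09,"z":0.03,"rx":0,"ry":0,"rz":0,"claw":0.6},{"x":0.09,"y":-0.09,"z":0.03,"rx":0,"ry":0,"rz":0,"claw":0.6}]}}

```text
t: 9.2
tool_pos: [0.5924, -0.0979, 0.2384]
ee_rot: [1.0, 0.01, -0.001, -0.0]
wrist_force: [0.1, -0.1, -2.2]
width: 0.0388
finger_force: 62.2
```

Run:
```python
from h import *
C=load('w4');f=lambda u,v,z: at_z(C,u/1.55,v/1.55,z)
zt=.2091-.0816+.03; t=np.array([.5033,-.0095,0])
l,r=f(310,47,zt),f(474,47,zt); print('far end off',(l+r)/2-t,l-r)
print('strap',f(392,52,zt+.004)-t,f(390,500,zt+.004)-t,f(343,52,zt+.004)-f(441,52,zt+.004))
C=keep('wrist','w5'); s=bot.observe(); print(s['tool_pos'],s['ee_rot'],s['t']); save(C,'w5.png',None,1.55)
print(proj(C,[.633,-.0065,.089])*1.55,C[1][0,0])
```

```text
far end off [0.09261101 0.00175679 0.1575    ] [-7.52069883e-04  3.80559202e-02 -2.77555756e-17]
strap [0.09080048 0.00173482 0.1615    ] [-0.02854262 -0.00021137  0.1615    ] [-0.00043595  0.02205569  0.        ]
[ 0.59243597 -0.09774565  0.238628  ] [ 9.99944104e-01  1.05586990e-02 -4.97958796e-04 -2.33659473e-04] 9.25
[192.59678937 213.67888739] 310.29883499189583
```

View pics/w5.png

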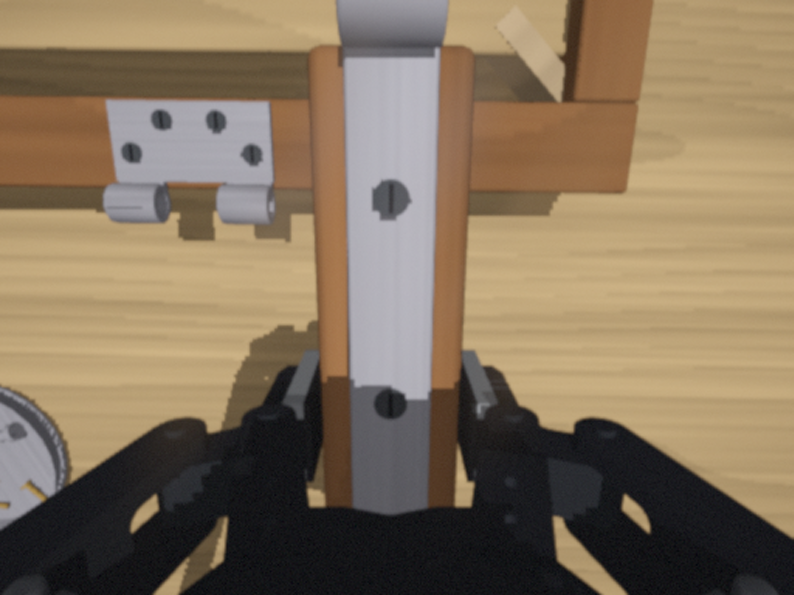

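The wrist view shows the hinge knuckles clearly: the left one spans u=104–170 and the right one u=217–275, with the axis near v=203. The rail's front edge is at v=185–190. I'll enlarge this area for exact edges.

Run:
```python
from h import *
C=load('w5'); save(C,'w5c.png',(60,58,190,153),6)
```

```text
(no output)
```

View pics/w5c.png

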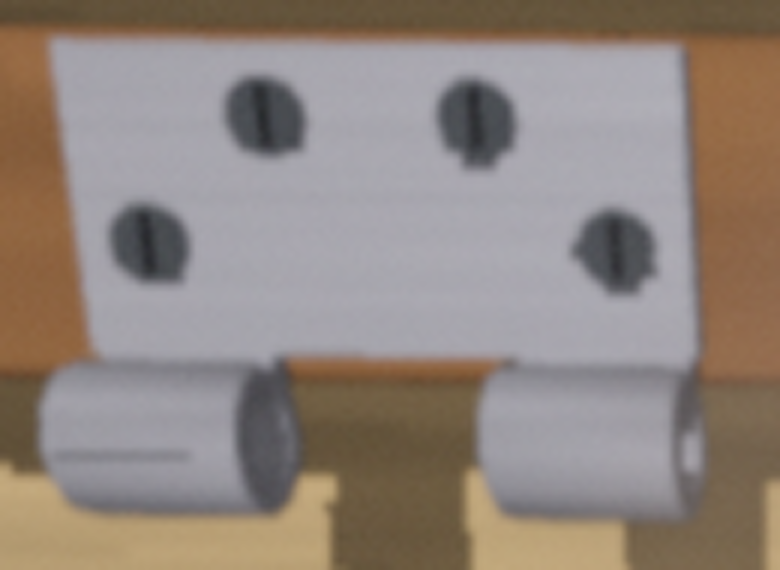

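The crop shows the left knuckle spanning u=40–300 with its bottom at v=515, and the right one u=478–707 with its bottom at v=520. The butt-plate front edge is at v=357. I'll fit the hinge pose to these.

Run:
```python
from h import *
from scipy.optimize import least_squares
C=load('w5'); th=np.linspace(0,2*np.pi,120)
def model(p,z=.089):
    hx,hy,a=p; ex=np.array([np.cos(a),np.sin(a),0]);ey=np.array([-np.sin(a),np.cos(a),0]);h=np.array([hx,hy,z])
    pr=lambda x,y,zz:(proj(C,h+x*ex+y*ey+[0,0,zz])-[60,58])*6
    ring=lambda y,r:np.array([pr(r*np.cos(t),y,r*np.sin(t)) for t in th])
    kn=lambda y0,y1:np.vstack([ring(y0,.007),ring(y0+.002,.009),ring(y1-.002,.009),ring(y1,.007)])
    L,R=kn(.0135,.0355),kn(-.0355,-.0135)
    return np.array([L[:,0].min(),L[:,0].max(),L[:,1].max(),R[:,0].min(),R[:,0].max(),R[:,1].max(),pr(.0095,0.003,-.005)[1]])
obs=np.array([40,300,515,478,707,520,357.])
r=least_squares(lambda p:model(p)-obs,[.633,-.0065,.02],x_scale=[.01,.01,.1],loss='soft_l1',f_scale=4)
print(r.x,np.degrees(r.x[2]),(model(r.x)-obs).round(1))
# held knuckle in same image, z from grip: fit offset with strap points
f=lambda u,v,z: at_z(C,u/1.55,v/1.55,z)
zt=.2386-.0816+.034; t=np.array([.59244,-.09775,0])
for u,v in((391.5,52),(391,380),(390,500)): print(f(u,v,zt)-t)
print(f(341,25,zt+.003)-f(446,25,zt+.003),f(393.5,25,zt+.003)-t)
```

```text
[ 0.63755175 -0.00690351  0.01137289] 0.6516185307880777 [ 7.1 -2.6  1.4  1.3 -4.3  0.5 -2.4]
[0.09066664 0.00183997 0.191     ]
[9.87504587e-03 1.80447127e-04 1.91000000e-01]
[-0.02854321 -0.00037017  0.191     ]
[-0.00047076  0.02266385  0.        ] [0.09543024 0.00152079 0.194     ]
```

Request:
{"method": "arm_command", "body": {"targets": [{"x":-0.04,"y":0.02,"z":0,"rx":0,"ry":0,"rz":0,"claw":0.6},{"x":-0.075,"y":0.05,"z":0,"rx":0,"ry":0,"rz":0,"claw":0.6},{"x":-0.085,"y":0.08,"z":0,"rx":0,"ry":0,"rz":0,"claw":0.6},{"x":-0.085,"y":0.089,"z":-0.02,"rx":0,"ry":0,"rz":0,"claw":0.6},{"x":-0.085,"y":0.089,"z":-0.05,"rx":0,"ry":0,"rz":0,"claw":0.6},{"x":-0.085,"y":0.089,"z":-0.08,"rx":0,"ry":0,"rz":0,"claw":0.6},{"x":-0.085,"y":0.089,"z":-0.1,"rx":0,"ry":0,"rz":0,"claw":0.6},{"x":-0.085,"y":0.089,"z":-0.107,"rx":0,"ry":0,"rz":0,"claw":0.6},{"x":-0.085,"y":0.089,"z":-0.107,"rx":0,"ry":0,"rz":0,"claw":0.6},{"x":-0.085,"y":0.089,"z":-0.107,"rx":0,"ry":0,"rz":0,"claw":0.6}]}}

```text
t: 10.25
tool_pos: [0.5088, -0.0092, 0.1332]
ee_rot: [1.0, 0.011, 0.001, 0.0]
wrist_force: [0.7, -0.3, -2.3]
width: 0.0388
finger_force: 62.2
```

Run:
```python
from h import *
from scipy.spatial.transform import Rotation as Ro
s=bot.observe(); print(s['tool_pos'],Ro.from_quat(s['ee_rot']).as_matrix().round(4)[:,[0,2]].T,s['wrist_force'],s['t'])
C=load('w5');f=lambda u,v,z: at_z(C,u/1.55,v/1.55,z)
a,b=f(60,184,.08),f(600,191,.08);print(np.degrees(np.arctan2(*(a-b)[[1,0]]))-90)
a,b=f(0,97,.08),f(600,102,.08);print(np.degrees(np.arctan2(*(a-b)[[1,0]]))-90)
```

```text
[ 0.50880486 -0.00924631  0.13318787] [[ 9.998e-01  2.110e-02  1.800e-03]
 [ 1.800e-03 -3.000e-04 -1.000e+00]] [ 0.70695575 -0.27345095 -2.33766592] 10.25
0.48811833031267327
0.7551257269533238
```

Request:
{"method": "arm_command", "body": {"targets": [{"x":0,"y":0.001,"z":-0.0015,"rx":0,"ry":0,"rz":-0.006,"claw":0.6},{"x":0.006,"y":0.001,"z":-0.0015,"rx":0,"ry":0,"rz":-0.006,"claw":0.6},{"x":0.012,"y":0.001,"z":-0.0015,"rx":0,"ry":0,"rz":-0.006,"claw":0.6},{"x":0.018,"y":0.001,"z":-0.0015,"rx":0,"ry":0,"rz":-0.006,"claw":0.6},{"x":0.022,"y":0.001,"z":-0.0015,"rx":0,"ry":0,"rz":-0.006,"claw":0.6},{"x":0.026,"y":0.001,"z":-0.0015,"rx":0,"ry":0,"rz":-0.006,"claw":0.6},{"x":0.026,"y":0.001,"z":-0.0015,"rx":0,"ry":0,"rz":-0.006,"claw":0.6},{"x":0.026,"y":0.001,"z":-0.0015,"rx":0,"ry":0,"rz":-0.006,"claw":0.6}]}}

```text
t: 11.05
tool_pos: [0.534, -0.0083, 0.1303]
ee_rot: [1.0, 0.007, -0.0, -0.0]
wrist_force: [-1.0, 0.3, -1.6]
width: 0.039
finger_force: 62.2
```

Run:
```python
from h import *
s=bot.observe(); print(s['tool_pos'],s['ee_rot'],s['wrist_force'],s['t'])
a=keep('scene','s6');b=keep('top','t6');c=keep('wrist','w6')
P=lambda C,box,sc:cv2.resize(C[0][box[1]:box[3],box[0]:box[2],::-1],None,fx=sc,fy=sc,interpolation=cv2.INTER_CUBIC)
print(proj(a,[.6375,-.0069,.089]),proj(b,[.6375,-.0069,.089]),proj(c,[.6375,-.0069,.089]))
q=proj(a,[.6375,-.0069,.089]).astype(int)
A=P(a,(q[0]-35,q[1]-28,q[0]+35,q[1]+28),10)
cv2.imwrite('pics/s6.png',A)
```

```text
[ 0.53403329 -0.00830142  0.13026686] [ 9.99972505e-01  7.40921891e-03 -2.99518084e-04 -5.14283248e-05] [-0.95397458  0.30259995 -1.63930818] 11.05
[236.00180381 225.90845246] [251.80625955 166.86017449] [253.51426002 -14.67045332]
```

View pics/s6.png

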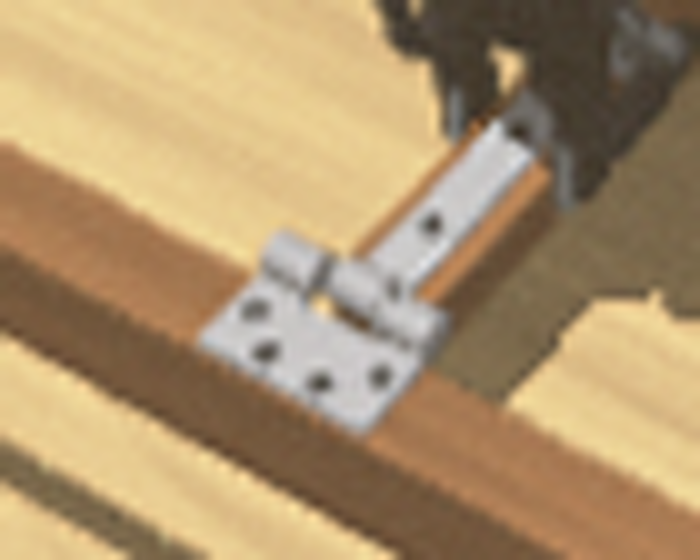

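The scene crop shows the single knuckle entering between the frame's knuckles near (365,285), still about 4 mm short and possibly a little towards +y. I'll finish by feel.

Request:
{"method": "arm_command", "body": {"targets": [{"x":0.0015,"y":0,"z":0.001,"rx":0,"ry":0,"rz":0,"claw":0.6},{"x":0.003,"y":0,"z":0.001,"rx":0,"ry":0,"rz":0,"claw":0.6},{"x":0.003,"y":0,"z":0.001,"rx":0,"ry":0,"rz":0,"claw":0.6},{"x":0.003,"y":0,"z":0.001,"rx":0,"ry":0,"rz":0,"claw":0.6},{"x":0.003,"y":0,"z":0.001,"rx":0,"ry":0,"rz":0,"claw":0.6},{"x":0.003,"y":0,"z":0.001,"rx":0,"ry":0,"rz":0,"claw":0.6}]}}

```text
t: 11.8
tool_pos: [0.5371, -0.0083, 0.1314]
ee_rot: [1.0, 0.007, -0.0, -0.0]
wrist_force: [-0.2, -0.2, -1.8]
width: 0.0385
finger_force: 62.2
```

Request:
{"method": "arm_command", "body": {"targets": [{"x":0.001,"y":0,"z":0,"rx":0,"ry":0,"rz":0,"claw":0.6},{"x":0.001,"y":0,"z":0,"rx":0,"ry":0,"rz":0,"claw":0.6},{"x":0.001,"y":0,"z":0,"rx":0,"ry":0,"rz":0,"claw":0.6},{"x":0.001,"y":0,"z":0,"rx":0,"ry":0,"rz":0,"claw":0.6}]}}

```text
t: 12.2
tool_pos: [0.5381, -0.0083, 0.1314]
ee_rot: [1.0, 0.007, -0.0, 0.0]
wrist_force: [-0.3, 1.3, -2.8]
width: 0.0389
finger_force: 62.2
```

Request:
{"method": "arm_command", "body": {"targets": [{"x":0.001,"y":0,"z":0,"rx":0,"ry":0,"rz":0,"claw":0.6},{"x":0.001,"y":0,"z":0,"rx":0,"ry":0,"rz":0,"claw":0.6},{"x":0.001,"y":0,"z":0,"rx":0,"ry":0,"rz":0,"claw":0.6},{"x":0.001,"y":0,"z":0,"rx":0,"ry":0,"rz":0,"claw":0.6}]}}

```text
t: 12.6
tool_pos: [0.5392, -0.0083, 0.1315]
ee_rot: [1.0, 0.007, -0.0, 0.0]
wrist_force: [0.2, 0.3, -3.2]
width: 0.039
finger_force: 62.2
```

Position readings are now repeatable. No contact yet, so I'll keep stepping.

Request:
{"method": "arm_command", "body": {"targets": [{"x":0.001,"y":0,"z":0,"rx":0,"ry":0,"rz":0,"claw":0.6},{"x":0.001,"y":0,"z":0,"rx":0,"ry":0,"rz":0,"claw":0.6},{"x":0.001,"y":0,"z":0,"rx":0,"ry":0,"rz":0,"claw":0.6}]}}

```text
t: 12.9
tool_pos: [0.5402, -0.0083, 0.1315]
ee_rot: [1.0, 0.007, 0.0, -0.0]
wrist_force: [0.1, -0.3, -2.5]
width: 0.0388
finger_force: 62.2
```

Request:
{"method": "arm_command", "body": {"targets": [{"x":0.0007,"y":0,"z":0,"rx":0,"ry":0,"rz":0,"claw":0.6},{"x":0.0007,"y":0,"z":0,"rx":0,"ry":0,"rz":0,"claw":0.6},{"x":0.0007,"y":0,"z":0,"rx":0,"ry":0,"rz":0,"claw":0.6}]}}

```text
t: 13.2
tool_pos: [0.5405, -0.0083, 0.1313]
ee_rot: [1.0, 0.007, -0.0, -0.0]
wrist_force: [-2.2, -0.2, -2.4]
width: 0.0387
finger_force: 62.3
```

Request:
{"method": "arm_command", "body": {"targets": [{"x":0.0006,"y":0,"z":0,"rx":0,"ry":0,"rz":0,"claw":0.6},{"x":0.0006,"y":0,"z":0,"rx":0,"ry":0,"rz":0,"claw":0.6},{"x":0.0006,"y":0,"z":0,"rx":0,"ry":0,"rz":0,"claw":0.6}]}}

```text
t: 13.5
tool_pos: [0.5407, -0.0083, 0.131]
ee_rot: [1.0, 0.007, -0.001, -0.0]
wrist_force: [-4.7, -0.4, -0.6]
width: 0.0388
finger_force: 62.4
```

Contact starts at TCP x of about 0.5403. The plate's top edge sits 5 mm below the axis, so the 9 mm knuckle should touch it 2.0 mm past coaxial. That gives 0.5383, which matches the camera estimate. I'll back off to there and probe sideways to centre.

Request:
{"method": "arm_command", "body": {"targets": [{"x":-0.0032,"y":0,"z":0,"rx":0,"ry":0,"rz":0,"claw":0.6},{"x":-0.0032,"y":0.001,"z":0,"rx":0,"ry":0,"rz":0,"claw":0.6},{"x":-0.0032,"y":0.0015,"z":0,"rx":0,"ry":0,"rz":0,"claw":0.6},{"x":-0.0032,"y":0.0015,"z":0,"rx":0,"ry":0,"rz":0,"claw":0.6},{"x":-0.0032,"y":0.0015,"z":0,"rx":0,"ry":0,"rz":0,"claw":0.6}]}}

```text
t: 14.0
tool_pos: [0.5385, -0.0068, 0.1317]
ee_rot: [1.0, 0.007, 0.0, 0.0]
wrist_force: [-0.1, -0.1, -2.9]
width: 0.0385
finger_force: 62.3
```

Request:
{"method": "arm_command", "body": {"targets": [{"x":0,"y":0.0007,"z":0,"rx":0,"ry":0,"rz":0,"claw":0.6},{"x":0,"y":0.0007,"z":0,"rx":0,"ry":0,"rz":0,"claw":0.6},{"x":0,"y":0.0007,"z":0,"rx":0,"ry":0,"rz":0,"claw":0.6}]}}

```text
t: 14.3
tool_pos: [0.5384, -0.0063, 0.1316]
ee_rot: [1.0, 0.007, 0.0, 0.0]
wrist_force: [-0.0, -1.7, -2.2]
width: 0.0386
finger_force: 62.3
```

Request:
{"method": "arm_command", "body": {"targets": [{"x":0,"y":0.0007,"z":0,"rx":0,"ry":0,"rz":0,"claw":0.6},{"x":0,"y":0.0007,"z":0,"rx":0,"ry":0,"rz":0,"claw":0.6},{"x":0,"y":0.0007,"z":0,"rx":0,"ry":0,"rz":0,"claw":0.6}]}}

```text
t: 14.6
tool_pos: [0.5384, -0.0059, 0.1316]
ee_rot: [1.0, 0.007, 0.0, 0.0]
wrist_force: [-0.1, -5.5, -2.0]
width: 0.0387
finger_force: 62.3
```

Request:
{"method": "arm_command", "body": {"targets": [{"x":0,"y":-0.003,"z":0,"rx":0,"ry":0,"rz":0,"claw":0.6},{"x":0,"y":-0.0052,"z":0,"rx":0,"ry":0,"rz":0,"claw":0.6},{"x":0,"y":-0.0052,"z":0,"rx":0,"ry":0,"rz":0,"claw":0.6},{"x":0,"y":-0.0052,"z":0,"rx":0,"ry":0,"rz":0,"claw":0.6}]}}

```text
t: 15.0
tool_pos: [0.5381, -0.0104, 0.1314]
ee_rot: [1.0, 0.007, -0.0, -0.0]
wrist_force: [-0.2, 0.2, -2.5]
width: 0.0386
finger_force: 62.3
```

Request:
{"method": "arm_command", "body": {"targets": [{"x":0,"y":-0.0007,"z":0,"rx":0,"ry":0,"rz":0,"claw":0.6},{"x":0,"y":-0.0007,"z":0,"rx":0,"ry":0,"rz":0,"claw":0.6},{"x":0,"y":-0.0007,"z":0,"rx":0,"ry":0,"rz":0,"claw":0.6}]}}

```text
t: 15.3
tool_pos: [0.5383, -0.0112, 0.1315]
ee_rot: [1.0, 0.007, -0.0, -0.0]
wrist_force: [0.3, 0.4, -3.1]
width: 0.0388
finger_force: 62.3
```

Request:
{"method": "arm_command", "body": {"targets": [{"x":0,"y":-0.0005,"z":0,"rx":0,"ry":0,"rz":0,"claw":0.6},{"x":0,"y":-0.0005,"z":0,"rx":0,"ry":0,"rz":0,"claw":0.6},{"x":0,"y":-0.0005,"z":0,"rx":0,"ry":0,"rz":0,"claw":0.6}]}}

```text
t: 15.6
tool_pos: [0.5382, -0.0116, 0.1315]
ee_rot: [1.0, 0.008, -0.0, -0.0]
wrist_force: [0.3, 1.9, -1.8]
width: 0.0386
finger_force: 62.3
```

Request:
{"method": "arm_command", "body": {"targets": [{"x":0,"y":0.0014,"z":0,"rx":0,"ry":0,"rz":0,"claw":0.6},{"x":0,"y":0.0027,"z":0,"rx":0,"ry":0,"rz":0,"claw":0.6},{"x":0,"y":0.0027,"z":0,"rx":0,"ry":0,"rz":0,"claw":0.6},{"x":0,"y":0.0027,"z":0,"rx":0,"ry":0,"rz":0,"claw":0.6},{"x":0,"y":0.0027,"z":0,"rx":0,"ry":0,"rz":0,"claw":0.6},{"x":0,"y":0.0027,"z":0,"rx":0,"ry":0,"rz":0,"claw":0.6}]}}

```text
t: 16.2
tool_pos: [0.5383, -0.0092, 0.1315]
ee_rot: [1.0, 0.007, 0.0, 0.0]
wrist_force: [0.1, 0.8, -2.1]
width: 0.0386
finger_force: 62.2
```

Run:
```python
from h import *
from scipy.optimize import least_squares
s=bot.observe(); p=s['tool_pos']; print(p,s['ee_rot'],s['wrist_force'],s['t'],abs(s['joint_velocities']).max())
C=keep('wrist','w7'); im=C[0].astype(float); sat=im[:,:,0]-im[:,:,2]
E=[]
for v in list(range(40,112,4))+list(range(145,235,5)):
    row=sat[v-1:v+2].mean(0)
    c=252; th=40
    if not (row[240:265]<25).all(): continue
    th=(row[245:260].mean()+np.median(np.r_[row[212:219],row[287:294]]))/2
    l=c
    while row[l]<th and l>200:l-=1
    r=c
    while row[r]<th and r<310:r+=1
    ul=l+(row[l]-th)/(row[l]-row[l+1]); ur=r-(row[r]-th)/(row[r]-row[r-1])
    o,a=ray(C,ul,v);_,b=ray(C,ur,v)
    lam=.022/np.linalg.norm(a/1-b)   # strap nearly parallel to image u
    m=o+lam*(a+b)/2-p; E.append([v,*m])
E=np.array(E); print(len(E)); print(E[::6].round(4))
k=np.polyfit(E[:,1],E[:,3],1); res=E[:,3]-np.polyval(k,E[:,1]); g=abs(res)<3*np.median(abs(res))
k=np.polyfit(E[g,1],E[g,3],1);ky=np.polyfit(E[g,1],E[g,2],1); print('pitch deg',np.degrees(k[0]),'strap top z at 0/.1',k[1],np.polyval(k,.1),'expected',-.0816+.034,'yaw',np.degrees(ky[0]), 'rms',res[g].std())
```

```text
[ 0.53827458 -0.00919918  0.13149718] [9.99973040e-01 7.34295744e-03 2.02784682e-05 2.82700293e-05] [ 0.09229378  0.82448885 -2.13558345] 16.2 0.002315035873817378
36
[[ 4.00e+01  8.86e-02  1.70e-03 -4.69e-02]
 [ 6.40e+01  8.09e-02  1.40e-03 -4.74e-02]
 [ 8.80e+01  7.27e-02  1.30e-03 -4.74e-02]
 [ 1.45e+02  5.21e-02  1.10e-03 -4.63e-02]
 [ 1.75e+02  4.03e-02  1.00e-03 -4.68e-02]
 [ 2.05e+02  2.83e-02  9.00e-04 -4.59e-02]]
pitch deg -1.3982493649576617 strap top z at 0/.1 -0.045364880993321 -0.0478052865115641 expected -0.0476 yaw 0.6443778029656291 rms 0.00030056044119866924
```

Centred with no contact force. The strap-width check suggests a slight pitch. I'll calibrate that method on the earlier picture (w3), where the bar lay flat on the bench.

```bash
cat > pitch.py <<'E'
from h import *
def run(name,p,c,vs,ww):
    C=load(name); im=C[0].astype(float); sat=im[:,:,0]-im[:,:,2]; E=[]
    for v in vs:
        row=sat[v-1:v+2].mean(0)
        if not (row[c-6:c+7]<25).all(): continue
        l=r=c
        th=(row[c-5:c+6].mean()+np.median(np.r_[row[c-ww-4:c-ww],row[c+ww:c+ww+4]]))/2
        while row[l]<th and l>150:l-=1
        while row[r]<th and r<350:r+=1
        ul=l+(row[l]-th)/(row[l]-row[l+1]); ur=r-(row[r]-th)/(row[r]-row[r-1])
        o,a=ray(C,ul,v);_,b=ray(C,ur,v); E.append([*(o+.022/np.linalg.norm(a-b)*(a+b)/2-p),ur-ul])
    E=np.array(E);k=np.polyfit(E[:,0],E[:,2],1);res=E[:,2]-np.polyval(k,E[:,0]);g=abs(res)<3*np.median(abs(res))
    k=np.polyfit(E[g,0],E[g,2],1);ky=np.polyfit(E[g,0],E[g,1],1)
    print(name,len(E),E[0].round(4),E[-1].round(4),'pitch',np.degrees(k[0]).round(2),'z0,z.1',k[1],np.polyval(k,.1),'yaw',np.degrees(ky[0]).round(2),'rms',res[g].std(), 'se',np.degrees(res[g].std()/np.sqrt(g.sum())/E[g,0].std()).round(2))
run('w3',np.array([.48115,-.3484,.22347]),262,list(range(78,110,2))+list(range(122,175,2))+list(range(188,212,2)),18)
for n,p in(('w4',[.50327,-.0095,.20906]),('w5',[.59244,-.09775,.23863]),('w6',[.534,-.0083,.1303]),('w7',[.53827,-.0092,.1315])):
    run(n,np.array(p),252,list(range(40,112,3))+list(range(145,235,3)),36)
E
python3 pitch.py
```

```text
w3 55 [ 8.43000e-02 -5.40000e-03 -1.85100e-01  2.82937e+01] [-2.40000e-02 -8.10000e-03 -1.83400e-01  2.53822e+01] pitch -1.84 z0,z.1 -0.18279614428776692 -0.18600521234507458 yaw 1.47 rms 0.002095889712985412 se 0.5
w4 54 [ 8.85000e-02  2.00000e-03 -4.60000e-02  6.35538e+01] [ 1.63000e-02  7.00000e-04 -4.66000e-02  5.35628e+01] pitch 0.01 z0,z.1 -0.04688595945433052 -0.046877125096562715 yaw 1.02 rms 0.0003986651511863588 se 0.15
w5 54 [ 8.81000e-02  2.20000e-03 -4.48000e-02  6.43927e+01] [ 1.68000e-02  7.00000e-04 -4.56000e-02  5.41371e+01] pitch -1.58 z0,z.1 -0.04555115689934047 -0.04830195132645775 yaw 0.96 rms 0.0003027578002759576 se 0.11
w6 54 [ 8.82000e-02  1.80000e-03 -4.51000e-02  6.41244e+01] [ 1.62000e-02  7.00000e-04 -4.66000e-02  5.35547e+01] pitch -0.48 z0,z.1 -0.046655730281148604 -0.04748898935973394 yaw 0.72 rms 0.00017865548806947348 se 0.06
w7 54 [ 8.84000e-02  1.80000e-03 -4.53000e-02  6.39805e+01] [ 1.69000e-02  8.00000e-04 -4.54000e-02  5.41293e+01] pitch -1.48 z0,z.1 -0.04532580662130533 -0.047915565075051035 yaw 0.62 rms 0.0003070293047082266 se 0.11
```

The strap-width method is too noisy to use, with readings of 0 to −1.6° for the same grip. The state does show the tool leaning 0.004 rad when the jaws closed on the level bar, so I'll restore that lean and check for slip by comparing images.

Request:
{"method": "arm_command", "body": {"targets": [{"x":0,"y":0.0003,"z":0.0001,"rx":0,"ry":-0.004,"rz":0,"claw":0.6},{"x":0,"y":0.0003,"z":0.0001,"rx":0,"ry":-0.004,"rz":0,"claw":0.6},{"x":0,"y":0.0003,"z":0.0001,"rx":0,"ry":-0.004,"rz":0,"claw":0.6},{"x":0,"y":0.0003,"z":0.0001,"rx":0,"ry":-0.004,"rz":0,"claw":0.6},{"x":0,"y":0.0003,"z":0.0001,"rx":0,"ry":-0.004,"rz":0,"claw":0.6},{"x":0,"y":0.0003,"z":0.0001,"rx":0,"ry":-0.004,"rz":0,"claw":0.6}]}}

```text
t: 16.85
tool_pos: [0.5383, -0.0088, 0.1316]
ee_rot: [1.0, 0.007, 0.002, 0.0]
wrist_force: [0.4, -0.8, -1.9]
width: 0.0388
finger_force: 62.3
```

Run:
```python
from h import *
keep('wrist','w8'); G=lambda n:cv2.cvtColor(load(n)[0],cv2.COLOR_RGB2GRAY).astype(np.float32)
for n in('w5','w6','w7','w8'):
    print(n,[np.round(cv2.phaseCorrelate(G('w4')[a:b,222:282],G(n)[a:b,222:282],cv2.createHanningWindow((60,b-a),cv2.CV_32F)),2).tolist() if 0 else np.round(cv2.phaseCorrelate(G('w4')[a:b,222:282],G(n)[a:b,222:282],cv2.createHanningWindow((60,b-a),cv2.CV_32F))[0],2) for a,b in((15,55),(105,155),(240,290))])
s=bot.observe(); print(s['tool_pos'],s['ee_rot'].round(5),s['wrist_force'],s['t'],abs(s['joint_velocities']).max())
# frame hinge and held knuckle seen by scene/top, predicted mutual offset check
```

```text
w5 [array([0.01, 0.8 ]), array([-0.13,  0.17]), array([0.19, 0.44])]
w6 [array([ 0.1 , -2.78]), array([0.21, 0.35]), array([0.25, 0.18])]
w7 [array([-0.1 ,  0.44]), array([-0.25,  0.04]), array([0.22, 0.55])]
w8 [array([-0.5,  1.6]), array([-0.09,  0.14]), array([-0.01,  0.2 ])]
[ 0.53824943 -0.00881034  0.13156178] [9.9997e-01 7.4000e-03 1.9900e-03 1.0000e-05] [-0.00890822 -0.03356129 -2.92472915] 16.9 0.0016071789226021638
```

The screws on the strap have moved less than 0.6 px in the wrist view, so the bar has not slipped. Contact force is near zero and the arm is still. I'm handing the job in.

```bash
python3 -c "
from bench import bot
print(bot.sign_off())"
```

```text
the job is handed in; nothing more can be done
None
```

I handed the job in at about 17 s: the lamp is swung to about 0.40 m from the hinge, and the footrest arm is held still and level with its knuckle centred in the hinge gap, holes in line and no contact force. The line-up rests on contact probing and camera estimates, good to about 1 mm, and I took no final close-up picture of the holes.

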